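Show where the loose objective belongs

ROBOT

A 7-joint arm with a two-finger parallel gripper is mounted at the origin on a cart in front of the work surface, level with it; the furniture and walls round the work are solid. World frame = base frame: x ahead of the robot, y to its left, z up, the work surface at z = 0. Lengths are in m, angles in rad, forces in N, time in s.
With the tool pointing down it reaches from about 0.4 to 0.85 m from the base axis. Payload 10.4 kg.
Tool frame: the origin (TCP) lies between the finger pads, 19 mm behind the fingertips; this is the grasp point; z points along the fingers, y is the line along which they close (so a half turn about z gives the same grasp; the last joint's range is limited). The gripper opens to 85 mm and grips with 20 to 120 N. Pads are 22 mm wide; open, the fingers measure 114 mm over their backs; the gripper's body (76 mm by 85 mm) begins 54 mm behind the grasp point. The pads swing forward as they close: fully open they stand 13 mm farther back than shut.
Start: joints at [1.289, 0.332, -0.065, 1.46, 0.022, 1.35, -0.088], TCP at [0.16, -0.604, 0.25] pointing down, gripper open.
Joint ranges: [-2.6, 2.6], [-0.5, 2.12], [-1.47, 1.34], [0.16, 2.42], [-1.27, 4.41], [0.06, 2.06], [-2.6, 2.6]. Speed limits (rad/s): [2.22, 2.22, 2.79, 2.79, 3.14, 3.14, 3.14].

INTERFACE

Orientations are given as a unit quaternion [x, y, z, w].
In Python, from workcell import manip gives the robot as it stands.
- The arm moves only by the tool jog_arm, called after ">>>" by a JSON object that holds its "name" and its "arguments". Schema: {"type":"object","properties":{"increments":{"type":"array","items":{"type":"number"},"minItems":7,"maxItems":140},"grip_force":{"type":"number"},"only":{"type":"string"},"quiet":{"type":"boolean"},"lines":{"type":"string"}},"required":["increments"],"additionalProperties":false}. increments is one flat list of numbers that holds 1 to 20 rows one after another, with no inner brackets; each row has 7 numbers: a rotation vector rx, ry, rz in shares of 2 rad (1.0 is 2 rad), then dx, dy, dz in parts of the range, where 1.0 means 0.75 m, then the opening from 0.0 (shut) to 1.0 (fully open); each row is the pose to reach, as a shift and turn from the pose commanded when the call began, along the tool's axes at that moment; what a row does not reach only later rows make up. A row lasts 1/8 s, in which the tool goes at most 0.0625 m and 0.188 rad, less where a joint would pass 70% of its speed; a pose out of reach is approached as far as the arm can. The fingers move at their own pace and stop on an object; grip_force is the grip in N (left out, the last holds). Time passes only in rows, so rows that do not move let the fingers close. The tool returns the time, the measured TCP pose, the force, the opening and the grip force at its end. only (a regular expression) keeps the lines of the reply that match it, lines (a string "A,B") keeps lines A to B, and quiet returns only ok. No shift or turn number may pass 1 either way. Input that does not fit is refused with a message, and nothing moves.
- manip.get_obs(): the state, without advancing time (a new reading comes with each control period).
- manip.camera(name): name is "scene" or "top" or "wrist"; returns the picture (400x640x3 uint8, blue, green, red); there is no depth.
- manip.calibration(name): a dict with "fx", "fy", "cx", "cy" (pixels), "world_from_camera" (4x4, takes a point from camera to world coordinates); the wrist camera has in their place "tool_from_camera" (4x4, takes a point from camera to tool coordinates, whose origin is the TCP and whose axes are the flange's). Camera axes: x right, y up, looking along -z (the intrinsics and any distortion apply to the point x, -y, -z); pixel columns grow to the right and rows downward; lengths in m; the calibration is good to about 2 mm. A picture is of the moment at which its call begins: read the wrist's pose just before it. calibration takes no time and is no camera call.
- manip.hand_in(): hands the job in; it is judged then, once.
The state is a dict: "clock": time; "joint_pos": joint angles; "joint_velocities": joint speeds; "tau": joint torques, N m; "position": TCP position; "ee_rot": TCP orientation; "ft_force": force on the tool from outside, world axes, zero at the start; "torque": the same for the moment, N m; "grip_width": opening from 0.0 (shut) to 1.0 (fully open); "grasp_force": force on a finger pad.
Only numpy, scipy, OpenCV 4.12 (cv2) and the standard library are available. Lean on these libraries where they do the work, as an engineer would, in place of code of your own. Each camera call takes 0.05 s, during which the arm holds its last target. There are 200 camera calls.

TASK

Show a colleague which part to put away and where it goes: point straight down at the objective with the red cap that stands loose on the green mat, fingertips about 2 cm above its top, and keep pointing at it for two seconds. Then go well above the other parts to the one empty place of the three-place aluminium rack, point straight down at its middle with the fingertips about 2 cm above the rack's top for two seconds, and finish still pointing there. Point at no other part, touch nothing and move nothing.

Things in the scene. Friction and masses are not known exactly. Their poses are not given: they have to be found in the camera images.
- red_objective: high-power microscope objective, white barrel above a red cap on which it stands upright, loose on the green cutting mat; 33 mm diameter, 50 mm tall. Origin: centre of its underside, z up; its top is 50 mm above the origin.
- rack: aluminium parts rack standing on the wooden bench on four small rubber feet: plate 74 mm (its x) by 234 mm (its y), top 22 mm above the bench, with three round recesses 46 mm wide and 8 mm deep with black rubber floors, in a row along its y, 75 mm apart. Two hold a part, one is empty; which one varies. Origin: centre of its underside, z up.
- place_left (a point): centre of the mouth of the rack's recess at +75 mm along the rack's y, level with the rack's top face; z up
- place_middle (a point): centre of the mouth of the rack's middle recess, level with the rack's top face; z up
- place_right (a point): centre of the mouth of the rack's recess at -75 mm along the rack's y, level with the rack's top face; z up
- black_objective: low-power objective, white barrel above a black cap, standing upright in one of the rack's recesses; 41 mm diameter, 45 mm tall. Origin: centre of its underside, which rests on the recess's floor on the axis of the recess to within 2 mm. Leave alone.
- rack_eyepiece: black eyepiece on a light tube, standing upright in one of the rack's recesses; 39 mm diameter, 49 mm tall. Origin: centre of its underside, which rests on the recess's floor on the axis of the recess to within 2 mm. Leave alone.
- bench_eyepiece: a second black eyepiece just like it, standing upright and loose on the green cutting mat; 39 mm diameter, 49 mm tall. Origin: centre of its underside. Leave alone.
- jar: jar of small screws with a yellow lid, standing loose on the green cutting mat; 41 mm diameter, 43 mm tall. Origin: centre of its underside. Leave alone. The clutter round the rack and the mat (vice, case, cartons) is under 70 mm tall, apart from the large lamp power unit to the left and the drawer cabinet to the right.

How it is judged:
By the outcome, as a careful person would: the job done as asked, in the order asked, and still so for the second after the job is handed in, with the robot touching nothing.
It also fails if it takes over 40 s, if anything falls off the work surface, if the arm or the gripper's body presses on something with over 40 N, if the wrist force passes 120 N, or if a joint passes its speed limit or range.

## Working session

There is one attempt and no reset: what is moved stays moved. The work goes in short steps, Python scripts to look and compute and a tool call to move; the robot and the scene stay as the last step left them, time stands still between calls to the robot, and variables do not carry over. Pictures are saved under pics/ and viewed, at most 10 in all, crops included, and the job is handed in when it is done.

```bash
ls; mkdir -p pics; python3 - <<'E'
from workcell import manip
import cv2
o=manip.get_obs();print(o)
for n in("scene","top"):
    cv2.imwrite(f"pics/{n}0.png",manip.camera(n));print(n,manip.calibration(n))
print(manip.calibration("wrist"))
E
```

```text
pics
workcell.py
{'clock': 0.0, 'joint_pos': array([ 1.289371  ,  0.33287373, -0.06469892,  1.46093417,  0.02156345,
        1.34992178, -0.08850692]), 'joint_velocities': array([ 1.09460437e-03,  1.33453469e-05, -2.45470681e-04, -6.32475055e-04,
       -1.74611217e-03, -1.54444149e-03,  3.27527399e-04]), 'tau': array([-2.85358674e-04, -6.25437069e+01,  4.92424902e-02, -3.91614783e+01,
        1.61927228e-02,  9.66928405e-03, -2.45375901e-05]), 'position': array([ 0.15988103, -0.60383794,  0.24921816]), 'ee_rot': array([ 9.91637289e-01,  1.29054120e-01, -1.09232560e-04, -7.13402929e-04]), 'ft_force': array([ 0.36644014, -0.1983064 ,  0.10532907]), 'torque': array([-0.00143322,  0.03725964, -0.0311345 ]), 'grasp_force': 0.0, 'grip_width': 1.0002891029226149}
scene {'fx': 390.86224509791566, 'fy': 390.86224509791566, 'cx': 312.02322103181314, 'cy': 197.2158526681082, 'world_from_camera': array([[-0.85065483,  0.38172492, -0.36148642,  0.2007935 ],
       [-0.52543885, -0.63998609,  0.56065303,  0.287712  ],
       [-0.01733105,  0.66686122,  0.74498037,  0.65758581],
       [ 0.
[... 191 characters left out ...]
0369766,  0.99492516, -0.10054976,  0.40751906],
       [-0.99994632, -0.00270553,  0.01000168, -0.19036419],
       [ 0.00967888,  0.10058134,  0.99488176,  1.02159455],
       [ 0.        ,  0.        ,  0.        ,  1.        ]])}
{'fx': 326.17589416081506, 'fy': 326.17589416081506, 'cx': 323.29913117944517, 'cy': 200.70344666856204, 'tool_from_camera': array([[ 2.14528214e-04,  9.60841146e-01,  2.77099706e-01,
         7.10064349e-02],
       [ 9.99999604e-01,  3.31780340e-05, -8.89235695e-04,
        -3.19031256e-04],
       [-8.63607867e-04,  2.77099787e-01, -9.60840758e-01,
        -1.22968117e-01],
       [ 0.00000000e+00,  0.00000000e+00,  0.00000000e+00,
         1.00000000e+00]])}
```

View pics/top0.png

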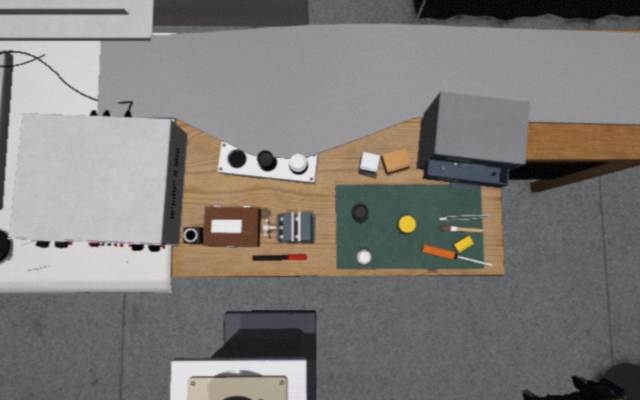

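View pics/scene0.png

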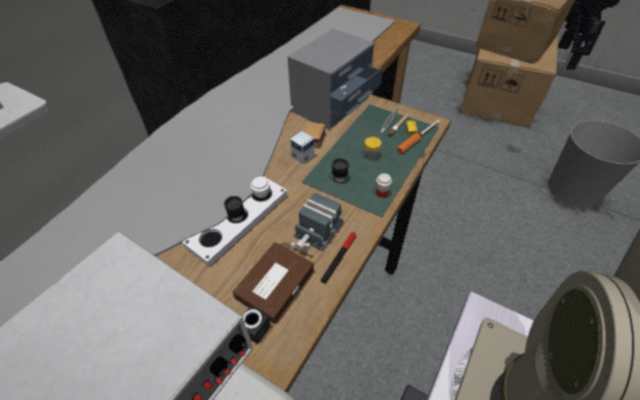

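The top view shows the rack with recesses at about (236,158) (dark and flat, so empty), (266,160) eyepiece and (298,163) white objective. The red-cap objective is at (364,257), the jar at (407,224) and the bench eyepiece at (360,212). The scene view agrees: empty recess at (210,239), red objective at (384,183). I'll measure them next.

```bash
cat >h.py <<'E'
import numpy as np,cv2
from workcell import manip
def ray(n,u,v,T=None):
    c=manip.calibration(n);T=c["world_from_camera"] if T is None else T
    d=T[:3,:3]@np.array([(u-c["cx"])/c["fx"],-(v-c["cy"])/c["fy"],-1]);return T[:3,3],d
def plane(n,u,v,z,T=None):
    o,d=ray(n,u,v,T);return o+d*(z-o[2])/d[2]
def tri(a,b):
    (o,d),(p,e)=a,b;s=np.linalg.lstsq(np.c_[d,-e],p-o,rcond=None)[0]
    A,B=o+s[0]*d,p+s[1]*e;return (A+B)/2,np.linalg.norm(A-B)
def blobs(m,roi,amin=20):
    x0,y0,x1,y1=roi;k=np.zeros(m.shape,np.uint8);k[y0:y1,x0:x1]=m[y0:y1,x0:x1]*255
    cs=cv2.findContours(k,cv2.RETR_EXTERNAL,cv2.CHAIN_APPROX_NONE)[0]
    return [c for c in cs if cv2.contourArea(c)>=amin]
E
python3 - <<'E'
from h import *
t=cv2.imread("pics/top0.png");s=cv2.imread("pics/scene0.png")
tw=t.min(2)>130;sw=s.min(2)>130
for n,m,r in(("top",tw,(350,245,380,268)),("scene",sw,(370,165,400,205)),("top",t.max(2)<60,(222,145,290,180)),("scene",s.max(2)<60,(195,225,228,252))):
    for c in blobs(m,r): print(n,cv2.minEnclosingCircle(c),cv2.boundingRect(c),cv2.contourArea(c),cv2.fitEllipse(c)[:2])
for c in blobs(tw,(212,135,322,190),100):
    b=cv2.boxPoints(cv2.minAreaRect(c));print("rack box",b.round(1).tolist());P=np.array([plane("top",*p,.022)[:2] for p in b]);print(P.round(4),P.mean(0),np.linalg.norm(np.diff(P,axis=0),axis=1))
for z in(.05,.053):print(plane("top",364,257,z))
print(plane("top",236.5,158,.022),plane("scene",210,239,.022))
a=cv2.resize(t[130:280,200:440],None,fx=3.3,fy=3.3,interpolation=2);cv2.imwrite("pics/topc.png",a)
w=cv2.resize(s[140:270,170:410],None,fx=3.3,fy=3.3,interpolation=2);cv2.imwrite("pics/scc.png",w)
E
```

```text
top ((363.5, 257.0), 7.159010887145996) (357, 250, 14, 14) 137.0 ((363.5795593261719, 256.63238525390625), (12.962286949157715, 13.635622024536133))
scene ((383.5137023925781, 179.8972625732422), 7.56718111038208) (376, 173, 16, 13) 138.0 ((383.74609375, 179.20028686523438), (12.237107276916504, 14.597688674926758))
top ((266.8644714355469, 159.9112091064453), 10.152599334716797) (258, 151, 18, 20) 237.0 ((266.3728942871094, 160.37632751464844), (15.262850761413574, 20.179460525512695))
top ((237.0, 158.5), 8.20071029663086) (229, 151, 16, 16) 181.0 ((236.76544189453125, 158.4378204345703), (14.97850227355957, 15.569735527038574))
scene ((210.5, 239.0), 9.962529182434082) (201, 232, 20, 14) 190.0 ((210.35955810546875, 238.6020965576172), (12.535526275634766, 19.472265243530273))
rack box [[212.0, 135.0], [321.0, 135.0], [321.0, 181.0], [212.0, 181.0]]
[[ 0.6865  0.0662]
 [ 0.6863 -0.1988]
 [ 0.5729 -0.1984]
 [ 0.5734  0.0637]] [ 0.62977027 -0.06683534] [0.26500426 0.11341819 0.26205482]
[ 0.39099955 -0.29657611  0.05      ]
[ 0.39105056 -0.29624816  0.053     ]
[0.62956563 0.00580759 0.022     ] [0.62573411 0.00968421 0.022     ]
```

View pics/topc.png

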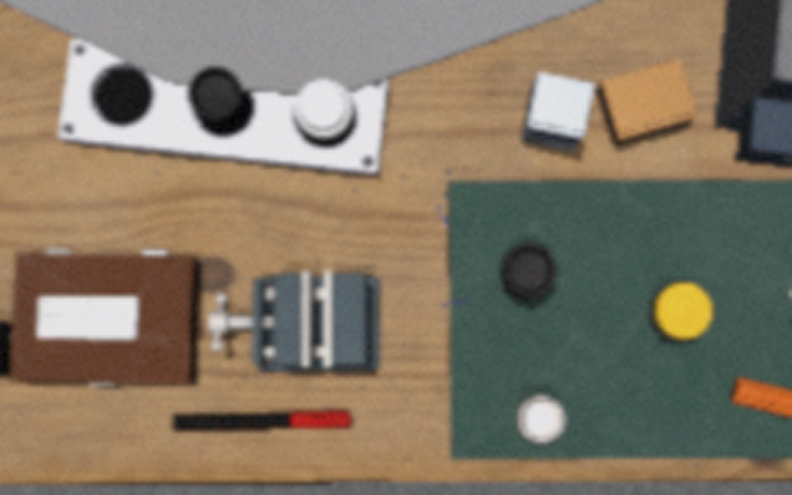

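View pics/scc.png

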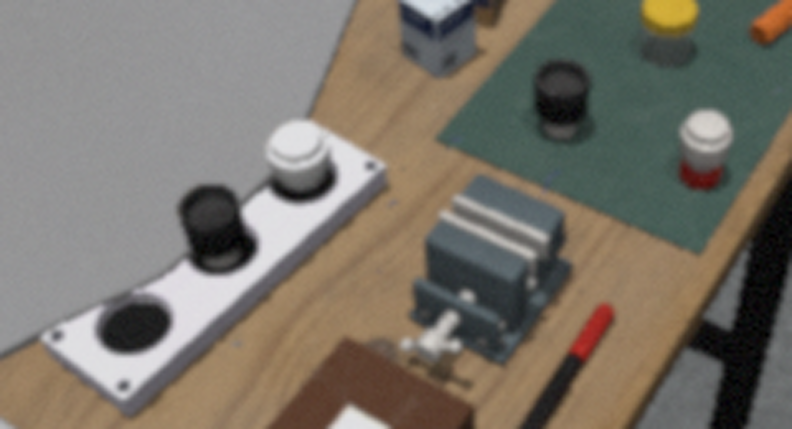

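```bash
cat >>h.py <<'E'
from scipy.spatial.transform import Rotation as Rn
def togo(x,y,z):
    o=manip.get_obs();R=Rn.from_quat(o["ee_rot"]);d=R.inv().apply(np.array([x,y,z])-o["position"])
    zt=R.apply([0,0,1]);rv=R.inv().apply(np.cross(zt,[0,0,-1]))
    print("t",o["clock"],"pos",o["position"].round(4),"delta",d.round(4),"rot",rv.round(4),"tilt",zt.round(4),"q",o["joint_pos"].round(2))
def wristT():
    o=manip.get_obs();T=np.eye(4);T[:3,:3]=Rn.from_quat(o["ee_rot"]).as_matrix();T[:3,3]=o["position"]
    return T@manip.calibration("wrist")["tool_from_camera"]
E
python3 - <<'E'
from h import *
print(tri(ray("top",363.6,256.7),ray("scene",383.8,179.2)), plane("scene",383.8,179.2,.052))
print("rack corners",[plane("top",200+u/3.3,130+v/3.3,.022)[:2].round(4) for u,v in((75,40),(60,137),(379,173))])
print([plane("scene",170+u/3.3,140+v/3.3,.022)[:2].round(4) for u,v in((42,339),(130,402),(386,166))])
print("mouth",plane("scene",170+134/3.3,140+323/3.3,.022),plane("top",200+121.5/3.3,130+94.5/3.3,.022))
togo(.392,-.296,.20)
E
```

```text
(array([ 0.39102156, -0.2962105 ,  0.04719832]), np.float64(0.001333862703653535)) [ 0.38891968 -0.29188877  0.052     ]
rack corners [array([0.6688, 0.0398]), array([0.5965, 0.0493]), array([ 0.5694, -0.1836])]
[array([0.6664, 0.0447]), array([0.5906, 0.0509]), array([ 0.5678, -0.1796])]
mouth [0.62654794 0.00695653 0.022     ] [0.62799876 0.00501332 0.022     ]
t 0.1 pos [ 0.1599 -0.6039  0.2493] delta [ 0.3032 -0.2382  0.0496] rot [-0.0013  0.     -0.    ] tilt [-4.0e-04  1.2e-03 -1.0e+00] q [ 1.29  0.33 -0.06  1.46  0.02  1.35 -0.09]
```

Careful with the scale: shifts go in shares of 0.75 m and turns go in shares of 2 rad. That gives: 0.25 m / 0.75 = 0.3333, -0.235 m / 0.75 = -0.3133.

>>> {"name": "jog_arm", "arguments": {"increments": [0,0,0,0.0533,-0.04,0,0,0,0,0,0.1067,-0.08,0,0,0,0,0,0.16,-0.12,0,0,0,0,0,0.2133,-0.16,0,0,0,0,0,0.2667,-0.2,0,0,0,0,0,0.3067,-0.24,0,0,0,0,0,0.3333,-0.28,0,0,0,0,0,0.3333,-0.3067,0,0,0,0,0,0.3333,-0.3133,0,0,0,0,0,0.3333,-0.3133,0,0,0,0,0,0.3333,-0.3133,0,0]}}

```text
clock: 1.48
position: [0.3413, -0.3139, 0.2499]
ee_rot: [0.992, 0.128, 0.0, -0.0]
ft_force: [-0.1, -0.0, -0.9]
grip_width: 0.001
grasp_force: 0.0
```

```bash
python3 - <<'E'
from h import *
togo(.391,-.296,.15);T=wristT();np.save("w1.npy",T);cv2.imwrite("pics/w1.png",manip.camera("wrist"))
E
```

```text
t 1.475 pos [ 0.3413 -0.3139  0.2499] delta [ 0.0526 -0.0046  0.0999] rot [-0. -0. -0.] tilt [ 0.  0. -1.] q [ 0.96 -0.01 -0.31  1.85 -0.    1.3  -0.66]
```

View pics/w1.png

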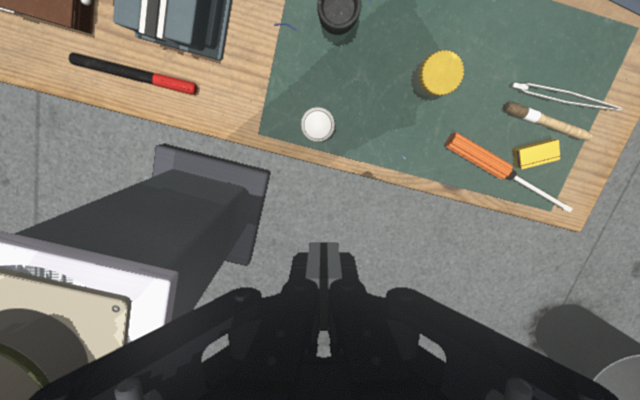

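The wrist view shows the white top at about (318,124) and the shut fingertips at about (324,245).

```bash
python3 - <<'E'
from h import *
im=cv2.imread("pics/w1.png");T=np.load("w1.npy")
for c in blobs(im.min(2)>130,(290,100,345,150)):
    (u,v),r=cv2.minEnclosingCircle(c);print(u,v,r,plane("wrist",u,v,.05,T),plane("wrist",u,v,.053,T))
    print(tri(ray("wrist",u,v,T),ray("top",363.6,256.7)),tri(ray("wrist",u,v,T),ray("scene",383.8,179.2)))
c=manip.calibration("wrist");Ti=np.linalg.inv(c["tool_from_camera"])
for z in(0,.006,.019):
    p=Ti@[0,0,z,1];print(z,c["cx"]-c["fx"]*p[0]/p[2],c["cy"]+c["fy"]*p[1]/p[2])
E
```

```text
317.2617492675781 123.97315216064453 17.336544036865234 [ 0.39291537 -0.2942301   0.05      ] [ 0.39307289 -0.29424189  0.053     ]
(array([ 0.39258872, -0.29450873,  0.05834692]), np.float64(0.0016049604664076162)) (array([ 0.39142408, -0.29475346,  0.04838155]), np.float64(0.0030021240182063163))
0 323.7719778918643 281.52370109282083
0.006 323.7412327416485 274.5023200905927
0.019 323.68240959129474 261.06866478283234
```

In the tool's units: 0.159 m / 0.75 = 0.212, 0.15 m / 0.75 = 0.2.

>>> {"name": "jog_arm", "arguments": {"increments": [0,0,0,0.04,-0.0067,0.0267,0,0,0,0,0.072,-0.0067,0.0667,0,0,0,0,0.072,-0.0067,0.12,0,0,0,0,0.072,-0.0067,0.1733,0,0,0,0,0.072,-0.0067,0.2,0,0,0,0,0.072,-0.0067,0.212,0,0,0,0,0.072,-0.0067,0.212,0,0,0,0,0.072,-0.0067,0.212,0]}}

```text
clock: 2.52
position: [0.393, -0.2949, 0.092]
ee_rot: [0.992, 0.129, 0.001, 0.001]
ft_force: [0.9, 0.2, -0.1]
grip_width: -0.001
grasp_force: 0.0
```

```bash
python3 - <<'E'
from h import *
togo(.392,-.295,.091);T=wristT();np.save("w2.npy",T);cv2.imwrite("pics/w2.png",manip.camera("wrist"));s=manip.camera("scene");cv2.imwrite("pics/s2.png",s)
cv2.imwrite("pics/s2c.png",cv2.resize(s[100:250,280:480],None,fx=4,fy=4,interpolation=2))
E
```

```text
t 2.525 pos [ 0.393  -0.2949  0.092 ] delta [-0.001  -0.0001  0.001 ] rot [ 0.0013 -0.0009 -0.    ] tilt [ 0.0012 -0.001  -1.    ] q [ 0.88  0.22 -0.36  1.97  0.09  0.97 -0.84]
```

View pics/s2c.png

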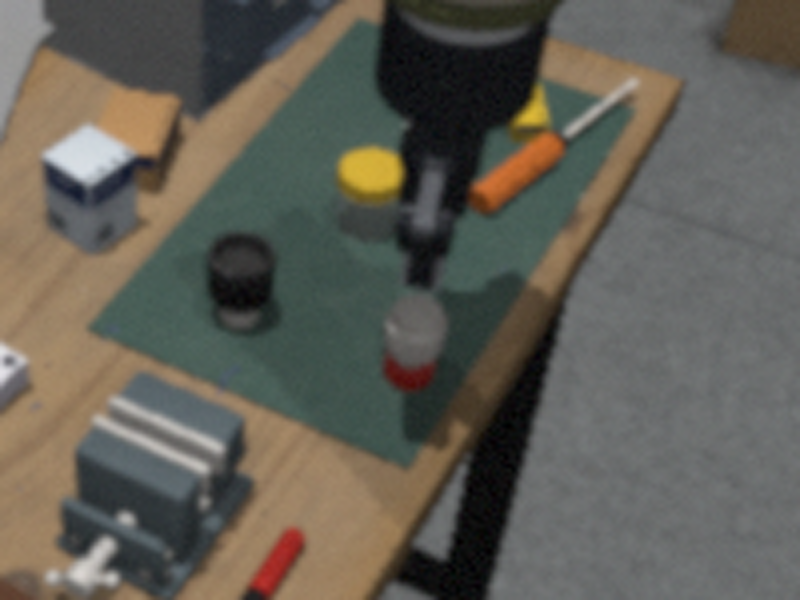

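View pics/w2.png

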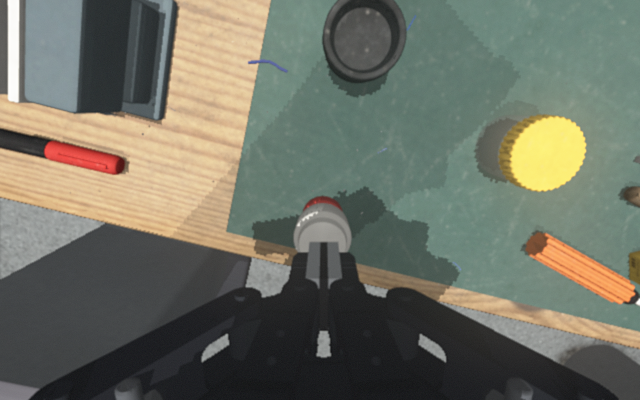

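The fingertips are just above the centre of the red-capped objective in both views: scene crop (422,285), with the part at (415,330), and both in line at column 323 in the wrist view. Now holding.

>>> {"name": "jog_arm", "arguments": {"increments": [0,0,0,0,0,0,0,0,0,0,0,0,0,0,0,0,0,0,0,0,0,0,0,0,0,0,0,0,0,0,0,0,0,0,0,0,0,0,0,0,0,0,0,0,0,0,0,0,0,0,0,0,0,0,0,0,0,0,0,0,0,0,0,0,0,0,0,0,0,0,0,0,0,0,0,0,0,0,0,0,0,0,0,0,0,0,0,0,0,0,0,0,0,0,0,0,0,0,0,0,0,0,0,0,0,0,0,0,0,0,0,0,0,0,0,0,0,0,0,0,0,0,0,0,0,0,0,0,0,0,0,0,0,0,0,0,0,0,0,0]}}

```text
clock: 5.12
position: [0.3924, -0.2944, 0.091]
ee_rot: [0.992, 0.129, 0.0, 0.0]
ft_force: [-0.1, 0.3, -0.1]
grip_width: 0.0
grasp_force: 0.0
```

```bash
python3 -c "
from h import *
togo(.56,.0,.25)"
```

```text
t 5.125 pos [ 0.3924 -0.2944  0.091 ] delta [ 0.2373 -0.2417 -0.159 ] rot [ 0.0001 -0.     -0.    ] tilt [ 1.e-04 -1.e-04 -1.e+00] q [ 0.88  0.22 -0.36  1.97  0.09  0.97 -0.84]
```

In the tool's units: -0.242 m / 0.75 = -0.3227, -0.24 m / 0.75 = -0.32.

>>> {"name": "jog_arm", "arguments": {"increments": [0,0,0,0,0,-0.0667,0,0,0,0,0,0,-0.1333,0,0,0,0,0,0,-0.2,0,0,0,0,0.04,-0.04,-0.2133,0,0,0,0,0.0933,-0.0933,-0.2133,0,0,0,0,0.1467,-0.1467,-0.2133,0,0,0,0,0.2,-0.2,-0.2133,0,0,0,0,0.2533,-0.2533,-0.2133,0,0,0,0,0.2933,-0.2933,-0.2133,0,0,0,0,0.316,-0.32,-0.2133,0,0,0,0,0.316,-0.3227,-0.2133,0,0,0,0,0.316,-0.3227,-0.2133,0,0,0,0,0.316,-0.3227,-0.2133,0]}}

```text
clock: 6.75
position: [0.5594, -0.0012, 0.2511]
ee_rot: [0.992, 0.128, -0.0, 0.0]
ft_force: [1.0, 0.1, -0.4]
grip_width: 0.003
grasp_force: 0.0
```

```bash
python3 - <<'E'
from h import *
togo(.627,.006,.061);T=wristT();np.save("w3.npy",T);cv2.imwrite("pics/w3.png",manip.camera("wrist"))
E
```

```text
t 6.75 pos [ 0.5594 -0.0012  0.2511] delta [0.0672 0.0101 0.1901] rot [0.0008 0.0001 0.    ] tilt [ 1.e-04 -8.e-04 -1.e+00] q [ 0.47  0.25 -0.64  1.61  0.15  1.34 -1.51]
```

View pics/w3.png

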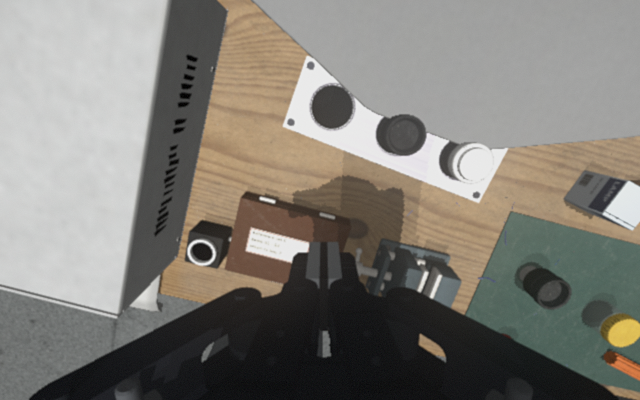

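The wrist view shows the empty recess at (332,106), the eyepiece at (401,134) and the white objective at (468,162). A large grey surface borders the rack's far side, so I need to know its height before descending.

```bash
python3 - <<'E'
from h import *
im=cv2.imread("pics/w3.png");T=np.load("w3.npy")
for c in blobs(im.max(2)<75,(305,80,360,132),200):
    (u,v),r=cv2.minEnclosingCircle(c);print("hole",u,v,r,cv2.fitEllipse(c));print(plane("wrist",u,v,.022,T),plane("wrist",u,v,.014,T))
# rack visible corners in wrist
for p in((307,57),(284,126),(478,201)):print("corner",plane("wrist",*p,.022,T).round(4))
def edge(n,pts,z,T=None):return np.array([plane(n,*p,z,T)[:2] for p in pts])
tp=[(200+u/3.3,130+v/3.3) for u,v in((0,3),(100,47),(180,75),(290,93),(390,77),(600,3))]
sp=[(170+u/3.3,140+v/3.3) for u,v in((0,357),(115,297),(185,265),(258,195),(310,125),(357,0))]
wp=[(250,0),(320,65),(375,107),(425,130),(500,150),(640,137)]
for z in(-.1,0,.022,.05,.1,.2):
    print(z);[print(k,edge(*a).round(3).tolist()) for k,a in(("t",("top",tp,z)),("s",("scene",sp,z)),("w",("wrist",wp,z,T)))]
E
```

```text
hole 331.9438171386719 106.505615234375 20.70482635498047 ((331.7379455566406, 106.44878387451172), (38.33449172973633, 40.770328521728516), 6.371920108795166)
[0.63048705 0.00805665 0.022     ] [0.63054401 0.00784763 0.014     ]
corner [0.6699 0.0445 0.022 ]
corner [0.5986 0.0517 0.022 ]
corner [ 0.5737 -0.1775  0.022 ]
-0.1
t [[0.732, 0.13], [0.695, 0.047], [0.671, -0.019], [0.656, -0.11], [0.669, -0.192], [0.732, -0.367]]
s [[0.77, 0.025], [0.736, -0.058], [0.711, -0.108], [0.708, -0.192], [0.718, -0.275], [0.777, -0.426]]
w [[0.731, 0.141], [0.679, 0.035], [0.646, -0.053], [0.634, -0.132], [0.635, -0.246], [0.703, -0.433]]
0
t [[0.703, 0.102], [0.669, 0.026], [0.648, -0.034], [0.634, -0.117], [0.646, -0.192], [0.703, -0.351]]
s [[0.695, 0.06], [0.666, -0.012], [0.644, -0.055], [0.641, -0.128], [0.65, -0.201], [0.701, -0.332]]
w [[0.71, 0.115], [0.668, 0.031], [0.642, -0.039], [0.633, -0.1], [0.633, -0.191], [0.687, -0.338]]
0.022
t [[0.697, 0.096], [0.664, 0.021], [0.642, -0.038], [0.629, -0.118], [0.641, -0.192], [0.696, -0.347]]
s [[0.679, 0.067], [0.65, -0.002], [0.629, -0.044
[... 386 characters left out ...]
663, 0.029], [0.64, -0.031], [0.632, -0.085], [0.633, -0.163], [0.679, -0.291]]
0.1
t [[0.674, 0.073], [0.644, 0.005], [0.624, -0.05], [0.612, -0.124], [0.623, -0.192], [0.674, -0.335]]
s [[0.62, 0.094], [0.595, 0.034], [0.577, -0.003], [0.574, -0.065], [0.582, -0.127], [0.625, -0.238]]
w [[0.688, 0.089], [0.658, 0.027], [0.638, -0.024], [0.631, -0.069], [0.632, -0.135], [0.671, -0.243]]
0.2
t [[0.645, 0.045], [0.618, -0.016], [0.601, -0.065], [0.589, -0.131], [0.599, -0.192], [0.645, -0.319]]
s [[0.545, 0.129], [0.524, 0.079], [0.509, 0.049], [0.507, -0.002], [0.513, -0.052], [0.549, -0.144]]
w [[0.666, 0.063], [0.647, 0.024], [0.635, -0.009], [0.63, -0.037], [0.63, -0.08], [0.656, -0.148]]
```

In the tool's units: 0.1 m / 0.75 = 0.1333, 0.09 m / 0.75 = 0.12.

>>> {"name": "jog_arm", "arguments": {"increments": [0,0,0,0.0533,0.0067,0,0,0,0,0,0.092,0.0133,0,0,0,0,0,0.092,0.0133,0.04,0,0,0,0,0.092,0.0133,0.08,0,0,0,0,0.092,0.0133,0.12,0,0,0,0,0.092,0.0133,0.1333,0,0,0,0,0.092,0.0133,0.1333,0,0,0,0,0.092,0.0133,0.1333,0]}}

```text
clock: 7.8
position: [0.6296, 0.0081, 0.1525]
ee_rot: [0.992, 0.129, 0.001, 0.0]
ft_force: [0.7, 0.4, 0.4]
grip_width: -0.001
grasp_force: 0.0
```

```bash
python3 - <<'E'
from h import *
togo(.629,.007,.061);T=wristT();np.save("w4.npy",T);w=manip.camera("wrist");cv2.imwrite("pics/w4.png",w);s=manip.camera("scene");cv2.imwrite("pics/s4.png",s)
cv2.imwrite("pics/c4.png",np.hstack([cv2.resize(w,(400,250)),cv2.resize(s,(400,250))]))
for c in blobs(w.max(2)<75,(270,100,390,235),400):
    (u,v),r=cv2.minEnclosingCircle(c);print("hole",u,v,r,cv2.boundingRect(c),plane("wrist",u,v,.022,T))
E
```

```text
t 7.8 pos [0.6296 0.0081 0.1525] delta [-0.001   0.0009  0.0915] rot [ 0.0006 -0.0019  0.    ] tilt [ 2.e-03 -1.e-04 -1.e+00] q [ 0.38  0.48 -0.61  1.54  0.29  1.21 -1.59]
hole 323.8792724609375 195.33033752441406 26.154682159423828 (298, 171, 53, 50) [0.63226033 0.00835618 0.022     ]
```

View pics/c4.png

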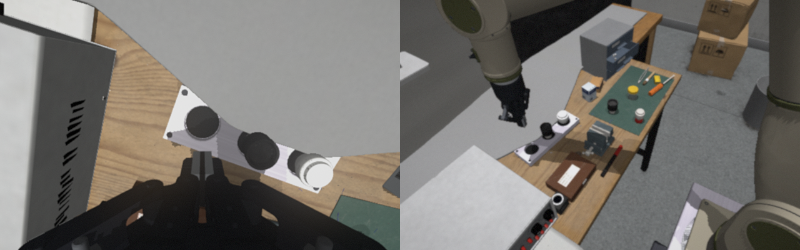

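The arm is clear, and the empty recess at (202,122) in the left half sits straight ahead of the fingertips.

In the tool's units: 0.09 m / 0.75 = 0.12, 0.08 m / 0.75 = 0.1067.

>>> {"name": "jog_arm", "arguments": {"increments": [0,0,0,0,0,0.04,0,0,0,0,0,0,0.08,0,0,0,0,0,0,0.1067,0,0,0,0,0,0,0.12,0,0,0,0,0,0,0.12,0,0,0,0,0,0,0.12,0,0,0,0,0,0,0.12,0,0,0,0,0,0,0.12,0]}}

```text
clock: 8.9
position: [0.6292, 0.0082, 0.0615]
ee_rot: [0.992, 0.129, 0.0, 0.0]
ft_force: [0.4, 0.5, 0.0]
grip_width: 0.002
grasp_force: 0.0
```

```bash
python3 - <<'E'
from h import *
togo(.630,.0075,.061);T=wristT();np.save("w5.npy",T);w=manip.camera("wrist");cv2.imwrite("pics/w5.png",w);s=manip.camera("scene");cv2.imwrite("pics/s5.png",s)
cv2.imwrite("pics/c5.png",np.hstack([w[100:400,120:520],cv2.resize(s[190:280,150:270],(400,300),interpolation=2)]))
E
```

```text
t 8.9 pos [0.6292 0.0082 0.0615] delta [0.0006 0.0009 0.0005] rot [ 0.0004 -0.0008  0.    ] tilt [ 8.e-04 -1.e-04 -1.e+00] q [ 0.35  0.57 -0.58  1.62  0.35  1.05 -1.64]
```

View pics/c5.png

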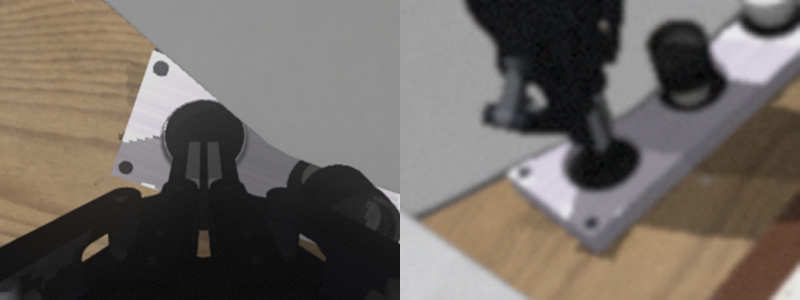

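Both views show the fingertips centred over the empty recess: scene half tip (600,150), recess centre (602,163). Now holding.

>>> {"name": "jog_arm", "arguments": {"increments": [0,0,0,0,0,0,0,0,0,0,0,0,0,0,0,0,0,0,0,0,0,0,0,0,0,0,0,0,0,0,0,0,0,0,0,0,0,0,0,0,0,0,0,0,0,0,0,0,0,0,0,0,0,0,0,0,0,0,0,0,0,0,0,0,0,0,0,0,0,0,0,0,0,0,0,0,0,0,0,0,0,0,0,0,0,0,0,0,0,0,0,0,0,0,0,0,0,0,0,0,0,0,0,0,0,0,0,0,0,0,0,0,0,0,0,0,0,0,0,0,0,0,0,0,0,0,0,0,0,0,0,0,0,0,0,0,0,0,0,0]}}

```text
clock: 11.5
position: [0.6289, 0.0082, 0.061]
ee_rot: [0.992, 0.129, 0.0, 0.0]
ft_force: [-0.1, -0.1, -0.2]
grip_width: -0.003
grasp_force: 0.0
```

```bash
python3 -c "
from workcell import manip
print(manip.hand_in())"
```

```text
the job is handed in; nothing more can be done
None
```

The arm pointed at the red-capped objective for over 2 s, then at the rack's empty place (nearest the lamp power unit) for over 2 s. It finished there with fingertips about 2 cm up and no contact force seen; I handed the job in at 11.5 s (verdict not shown).

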